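# Sign off the washed drinks dispenser: set its tap, show its drip grate

## Robot

A 6-joint arm with a two-finger parallel gripper is mounted at the origin on the work surface. World frame = base frame: x ahead of the robot, y to its left, z up, the work surface at z = 0. Lengths are in m, angles in rad, forces in N, time in s.
With the tool pointing down it reaches from about 0.275 to 0.75 m from the base axis. Payload 10.2 kg.
Tool frame: the origin (TCP) lies at the very end of the fingers, on their centre line; the grasp point (between the pads) lies grip_depth behind it (grip_depth is the distance from the TCP to the grasp point, in m); z points along the fingers, x is the direction in which the jaws open and shut, and the axes are right-handed (so a half turn about z gives the same grasp; the last joint's range is limited). The gripper opens to 85 mm and grips with 20 to 120 N. Pads are 22 mm wide; open, the fingers measure 114 mm over their backs; the gripper's body (76 mm by 85 mm) begins 54 mm behind the grasp point. The pads swing forward as they close: fully open they stand 13 mm farther back than shut.
Start: joints at [-0.223, 0.313, 1.498, -0, 1.331, -0.223], TCP at [0.525, -0, 0.231] pointing down, gripper open.
Joint ranges: [-2.94, 2.94], [-0.97, 2.17], [0.19, 2.56], [-1.23, 4.37], [0.02, 3.11], [-2.88, 2.88]. Speed limits (rad/s): [2.39, 2.39, 3.01, 3.14, 3.14, 3.14].

## Interface

Orientations are given as a unit quaternion [w, x, y, z].
In Python, from bench import state, read_camera, camera_info, job_done, grip_depth gives the robot as it stands.
- The arm moves only by the tool apply_moves, never from a script. Its argument "deltas" is a list of rows, each an object of numbers: "ax", "ay", "az": the turn, a rotation vector about the tool's x, y, z in rad; "dx", "dy", "dz": the shift along the tool's x, y, z in mm; "claw": the finger opening in mm, from 0 to 85.4. In form: [{"ax": .., "ay": .., "az": .., "dx": .., "dy": .., "dz": .., "claw": ..}, ...]. A call has 1 to 10 rows; each row is the pose to reach, as a shift and turn from the pose measured when the call began, along the tool's axes at that moment; what a row does not reach only later rows make up. A row lasts 1/8 s, in which the tool goes at most 62.5 mm and 10.7 degrees, less where a joint would pass 70% of its speed; a pose out of reach is approached as far as the arm can. A call with a gripper value outside its range is refused whole. The fingers move at their own pace and stop on an object; "newtons" is the grip in N (left out, the last holds). Time passes only in rows, so rows that repeat a pose let the fingers close. It gives the time, the measured TCP pose, the force and the opening at its end, in the units of the state.
- state(): the state, without advancing time (a new reading comes with each control period).
- read_camera(name): name is "scene" or "side" or "wrist"; returns the picture (384x512x3 uint8, red, green, blue); there is no depth.
- camera_info(name): a dict with "fx", "fy", "cx", "cy" (pixels), "pose" (4x4, takes a point from camera to world coordinates). Camera axes: x right, y down, z forward; pixel columns grow to the right and rows downward; lengths in m; the calibration is good to about 2 mm. A picture is of the moment at which its call begins: read the wrist's pose just before it. camera_info takes no time and is no camera call; for the wrist camera it gives the pose at the moment of the call.
- job_done(): hands the job in, once; it reports no verdict.
The state is a dict: "t": time; "joints": joint angles; "joint_velocities": joint speeds; "joint_torque": joint torques, N m; "tool_pos": TCP position; "tcp_rot": TCP orientation; "wrist_force": force on the tool from outside, world axes, zero at the start; "torque": the same for the moment, N m; "finger_gap": opening from 0.0 (shut) to 1.0 (fully open).
Only numpy, scipy, OpenCV 4.12 (cv2) and the standard library are available. Lean on these libraries where they do the work, as an engineer would, in place of code of your own. Each camera call takes 0.05 s, during which the arm holds its last target. There are 200 camera calls.

## Task

The empty drinks dispenser of the breakfast buffet has been washed: first turn the T-handle of its tap to half open (45 degrees, midway between across the pipe and in line with it) and let go of it. Then lift the slotted drip grate out of the drying rack and show it to the inspection camera: upright, its flat face square to the lens and its middle straight in front of the lens at lens height, 15 cm from it. Finish while holding it there, still and clear of everything else, and leave the other things where they are.

Things in the scene. Friction and masses are not known exactly. Their poses are not given: they have to be found in the camera images.
- tap_handle (a joint): angle of the tap's T-handle (rad) about its upright axis: 0 = shut, the bar lies across the pipe; 1.571 = fully open, the bar in line with the pipe; grows anticlockwise seen from above; stops at both ends. A stiff plug, about 0.08 N m to turn; stays where it is left. Starts nearly shut (0 to 0.35)
- tap_grip (a point): centre of the black T-handle bar on top of the tap, on the axis it turns about, 156 mm above the counter. The bar is 64 long (point's y), 11 wide (point's x), 22 tall (z), and turns with the handle; 15 mm free below it, then the 28 mm thick tap body
- dispenser: fixed steel and glass drinks dispenser, round, 170 wide and 286 tall; origin under its centre on the counter. Its tap points along its -x: a thin level steel pipe at 100 height, the tap's axis 170 from the origin and 87 from the side of the dispenser's upper rim
- rack: fixed steel drying rack, 200 (x) by 142 (y), 42 tall, base 12 thick; origin under its centre. Three slots in a row along x, 75 apart (centre and both sides), each 10 wide, 30 deep, closed at its ends; the grate, the cover and the board each stand in one, in any order, edge up and possibly leaning up to 4 degrees
- grate: the drip grate, loose: a flat steel frame with five upright slats and open slots between, 120 wide (y), 8 thick (x), 110 tall (z) as it stands in the rack; 0.17 to 0.35 kg; the top bar is 14 tall, the slats 5 thick. Origin at the middle of its lower edge; both faces are alike. It is the only slotted and the tallest flat part in the rack
- grate_centre (a point): middle of the grate, 55 mm above its lower edge; axes as the grate
- grate_top (a point): middle of the grate's upper edge, 110 mm above its lower edge; axes as the grate
- camera_stand: fixed stand of the inspection camera, 100 mm round foot and a thin post; origin under its centre. The grey camera on it, 60 wide, 45 tall and 45 deep, looks level along the stand's -x; its height differs from time to time (180 to 240 to the lens)
- lens (a point): middle of the front glass of the camera's round black lens, 40 mm in front of the post; the camera looks along this point's -x, level
- focus (a point): the point in the air 150 mm straight in front of the lens, at lens height, where the middle of the grate belongs; axes as the lens
- cover: bystander, loose: plain steel plate without slots, 120 by 8, 85 tall, standing in the rack; origin at the middle of its lower edge
- board: bystander, loose: wooden breakfast board 120 by 8, 75 tall with a 35 wide grip on top (105 in all), standing in the rack; origin at the middle of its lower edge
- mug: bystander, loose: white mug, 76 wide, 85 tall; origin under its centre
- jar: bystander, loose: amber glass jar with steel lid, 60 wide, 85 tall; origin under its centre
There are look-alikes about, which are no part of the job. Leave any purple look-alike of the camera_stand alone. What is shaped like the grate but red is not meant.

How it is judged:
By the outcome, as a careful person would: the job done as asked, in the order asked, and still so for the second after the job is handed in, while the arm keeps its last pose, push and grip.
It also fails if it takes over 54 s, if anything falls off the work surface, if the arm or the gripper's body presses on something with over 40 N, if the wrist force passes 120 N, or if a joint passes its speed limit or range.

## Working session

There is one attempt and no reset: what is moved stays moved. The work goes in short steps, Python scripts to look and compute and a tool call to move; the robot and the scene stay as the last step left them, time stands still between calls to the robot, and variables do not carry over. Pictures are saved under pics/ and viewed, about 8 in all and at most 12, crops included, and the job is handed in when it is done.

Besides the shell and the picture viewer there is one more tool, called as name(argument=value, ...) on one line, values as JSON. apply_moves: Moves the arm, as the interface text tells. Its arguments: {"type":"object","properties":{"deltas":{"type":"array"},"newtons":{"type":"number"}},"required":["deltas"]}

```bash
mkdir -p pics; ls; python3 - <<'E'
from bench import *
import cv2,numpy as np
print(state(),grip_depth)
for n in ("scene","side"):
    i=camera_info(n);print(n,i)
    im=read_camera(n)[:,:,::-1]
    cv2.imwrite(f"pics/{n}0.png",cv2.resize(im,(768,576),interpolation=cv2.INTER_CUBIC)); cv2.imwrite(f"{n}_raw.png",im)
E
```

```text
pics
{'t': 0.0, 'joints': array([-2.23393915e-01,  3.13439425e-01,  1.49845498e+00,  7.78651887e-06,
        1.33097521e+00, -2.23393525e-01]), 'joint_velocities': array([-0.00012893,  0.00024741,  0.00059612, -0.00068759, -0.00114601,
        0.00139255]), 'joint_torque': array([-5.78409599e-04, -4.12261176e+01, -2.59742296e+01, -3.58453699e-04,
        4.11797926e-03, -1.23038126e-05]), 'tool_pos': array([5.24742548e-01, 5.14985212e-05, 2.30733744e-01]), 'tcp_rot': array([-1.45136496e-04,  9.99999796e-01, -1.12229274e-06, -6.21777604e-04]), 'wrist_force': array([ 0.26604785, -0.27089859, -0.1687113 ]), 'torque': array([-0.03821846,  0.00258904,  0.0143812 ]), 'finger_gap': 0.9990113445464811} 0.0187
scene {'fx': 362.5263282594496, 'fy': 362.5263282594496, 'cx': 259.6779147146754, 'cy': 193.56350634006205, 'pose': array([[-0.43339109,  0.48803732, -0.75762242,  1.25490252],
       [ 0.90107525,  0.2489805 , -0.35506633,  0.41804468],
       [ 0.01534759, -0.8365574 , -0.54766428,  0.626946  ],
       [ 0.        ,  0.        ,  0.        ,  1.        ]])}
side {'fx': 420.40113435054275, 'fy': 420.40113435054275, 'cx': 258.83854204754226, 'cy': 191.69462505308843, 'pose': array([[ 0.9993257 ,  0.00276365,  0.03661304,  0.54257241],
       [-0.0283682 , -0.57496164,  0.81768842, -0.81686857],
       [ 0.0233109 , -0.8181757 , -0.57449554,  0.79464727],
       [ 0.        ,  0.        ,  0.        ,  1.        ]])}
```

View pics/scene0.png

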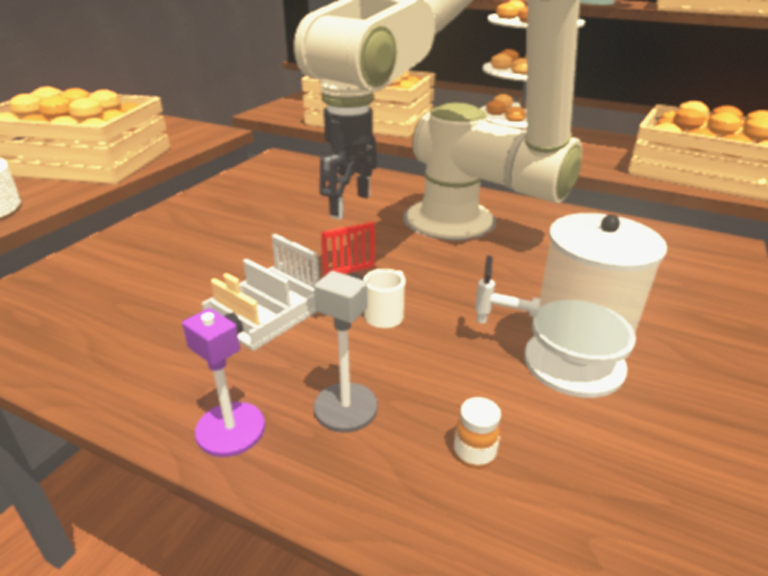

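View pics/side0.png

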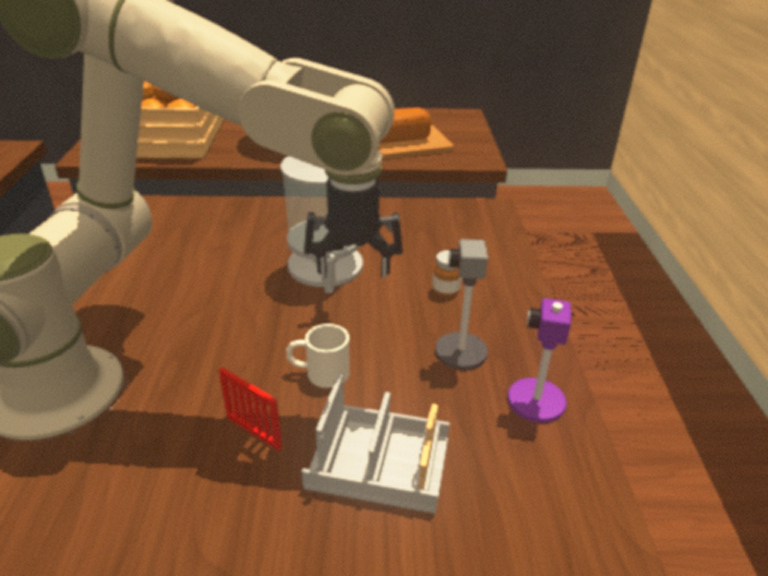

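Seen so far (zoomed pixels): the slotted grey plate in the rack is at scene (296,262) and side (330,420). Look-alikes are the red grate at scene (350,248), the plain cover at (266,283), and the purple stand at (212,340) against the grey camera at (340,295). I choose the grey grate and the grey camera. Next come the enlarged crops for the check and measurement.

```bash
python3 - <<'E'
import cv2
import numpy as np
a=cv2.imread("scene_raw.png");b=cv2.imread("side_raw.png")
def crop(im,x0,y0,x1,y1,s):
    o=cv2.resize(im[y0:y1,x0:x1],None,fx=s,fy=s,interpolation=cv2.INTER_CUBIC)
    for x in range((x0+9)//10*10,x1,10):
        cv2.line(o,((x-x0)*s,0),((x-x0)*s,4 if x%50 else 12),(0,255,255),1)
        if x%20==0: cv2.putText(o,str(x),((x-x0)*s-10,16),0,.35,(0,255,255),1)
    for y in range((y0+9)//10*10,y1,10):
        cv2.line(o,(0,(y-y0)*s),(4,(y-y0)*s),(0,255,255),1)
        if y%20==0: cv2.putText(o,str(y),(6,(y-y0)*s+4),0,.35,(0,255,255),1)
    return o
cv2.imwrite("pics/b.png",crop(b,195,150,355,345,3) if 0 else crop(b,190,155,350,345,3))
t=crop(a,300,140,440,265,4)
r=crop(a,130,150,265,290,4)
cv2.imwrite("pics/t.png",t);cv2.imwrite("pics/r.png",r)
E
```

```text
(no output)
```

View pics/b.png

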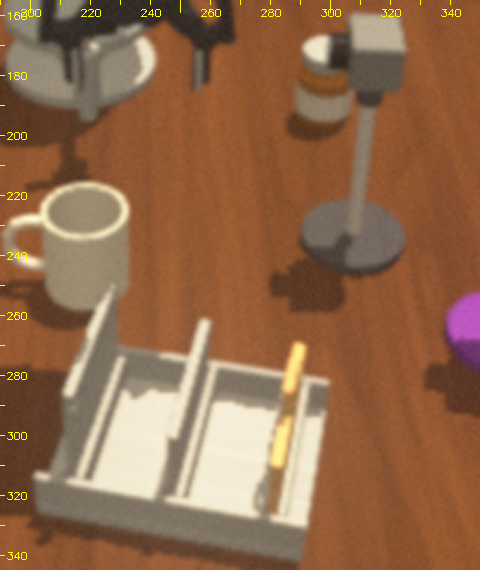

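View pics/t.png

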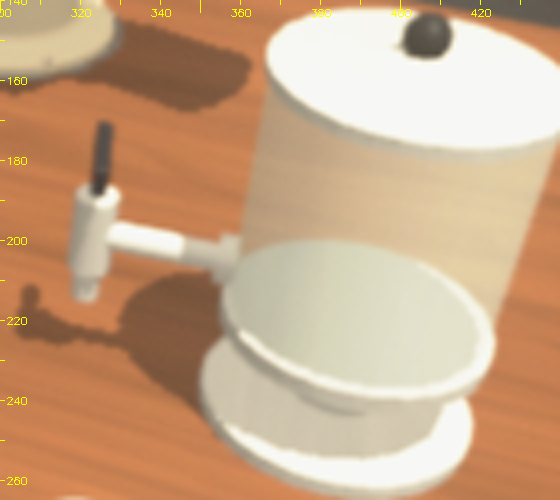

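View pics/r.png

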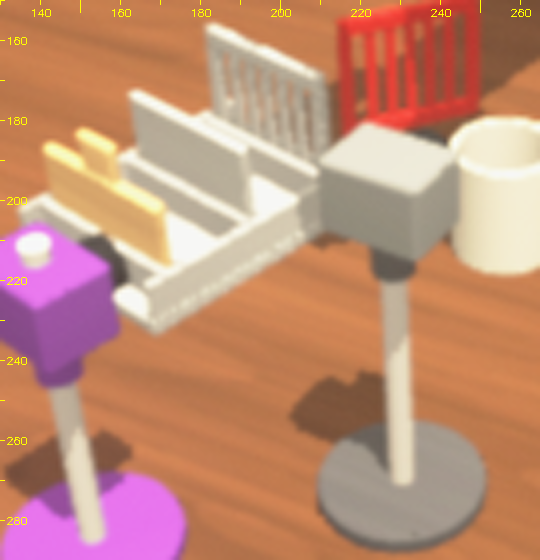

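```bash
cat > h.py <<'E'
import numpy as np
from bench import camera_info
def ray(c,p):
    i=camera_info(c) if isinstance(c,str) else c;T=np.array(i['pose'])
    d=T[:3,:3]@np.array([(p[0]-i['cx'])/i['fx'],(p[1]-i['cy'])/i['fy'],1]);return T[:3,3],d/np.linalg.norm(d)
def onz(c,p,z):
    o,d=ray(c,p);return o+d*(z-o[2])/d[2]
def tri(*cp):
    A=np.zeros((3,3));b=np.zeros(3);R=[ray(c,p) for c,p in cp]
    for o,d in R:
        P=np.eye(3)-np.outer(d,d);A+=P;b+=P@o
    x=np.linalg.solve(A,b);return x,max(np.linalg.norm((np.eye(3)-np.outer(d,d))@(x-o)) for o,d in R)
def proj(c,X):
    i=camera_info(c) if isinstance(c,str) else c;T=np.linalg.inv(np.array(i['pose']));q=T[:3,:3]@X+T[:3,3]
    return np.array([i['fx']*q[0]/q[2]+i['cx'],i['fy']*q[1]/q[2]+i['cy']])
E
python3 - <<'E'
from h import *
np.set_printoptions(precision=4,suppress=True)
print("bar c",onz("scene",(325,180),.156),"far top",onz("scene",(326,171),.167),"near top",onz("scene",(324.5,185),.167))
print("pipe",onz("scene",(327,197),.1),onz("scene",(357,204),.1))
print("knob",onz("scene",(406,149),.286))
print("grate -y",tri(("scene",(182.5,156.5)),("side",(211.5,284))), "+y",tri(("scene",(211,169)),("side",(227,251))))
print("foot",tri(("scene",(230,271)),("side",(307.5,234))),onz("scene",(230,271),.003),onz("side",(307.5,234),.003))
pf=onz("side",(307.5,234),.003)
for z in(.2,.22,.24,.26):print(z,proj("scene",np.r_[pf[:2],z]),proj("side",np.r_[pf[:2],z]))
print("rack corners z.042",[onz("side",p,.042) for p in ((202,314),(292,330),(299,281),(224,270))])
E
```

```text
bar c [0.4719 0.2328 0.156 ] far top [0.4454 0.226  0.167 ] near top [0.5134 0.243  0.167 ]
pipe [0.4603 0.2413 0.1   ] [0.4566 0.3196 0.1   ]
knob [0.4834 0.401  0.286 ]
grate -y (array([ 0.4773, -0.2021,  0.1229]), np.float64(0.001995544958245236)) +y (array([ 0.5027, -0.0909,  0.1177]), np.float64(0.0028626076516051297))
foot (array([0.7267, 0.0968, 0.0048]), np.float64(0.000135654236390771)) [0.725  0.0959 0.003 ] [0.7272 0.0987 0.003 ]
0.2 [227.8478 203.3308] [314.2799 176.5983]
0.22 [227.5253 195.2355] [315.0472 170.1015]
0.24 [227.1931 186.8956] [315.831  163.4657]
0.26 [226.8507 178.2999] [316.6317 156.6864]
rack corners z.042 [array([ 0.4524, -0.2132,  0.042 ]), array([ 0.6466, -0.2569,  0.042 ]), array([ 0.6764, -0.1179,  0.042 ]), array([ 0.4954, -0.0806,  0.042 ])]
```

```bash
python3 - <<'E'
from h import *
from bench import *
from scipy.optimize import least_squares
np.set_printoptions(precision=4,suppress=True)
obs=[("scene",(-1,-1,1),(222.5,180.5)),("scene",(1,-1,1),(210,191)),("scene",(-1,1,1),(245,187.5)),("scene",(1,1,1),(234,198)),
("scene",(1,-1,-1),(210,202)),("scene",(1,1,-1),(233,215.5)),
("side",(-1,1,1),(305.7,160.5)),("side",(1,1,1),(323.3,159)),("side",(1,-1,1),(325,171)),("side",(-1,-1,1),(306.7,171.7)),("side",(-1,-1,-1),(306.7,185.7)),("side",(1,-1,-1),(324,185))]
def res(p,full=False):
    x,y,h,a=p;c,s=np.cos(a),np.sin(a);r=[]
    for cam,k,px in obs:
        l=np.array(k)*[.0225,.03,.0225]
        r.append(proj(cam,np.array([x+c*l[0]-s*l[1],y+s*l[0]+c*l[1],h+l[2]]))-px)
    return np.ravel(r)
f=least_squares(res,[.72,.097,.22,0],loss='soft_l1');print(f.x,np.degrees(f.x[3]),f.fun.reshape(-1,2))
print("lens side at y",[ray("side",(300.5,170.5))])
s=state();from scipy.spatial.transform import Rotation as R
q=s['tcp_rot'];M=R.from_quat(np.r_[q[1:],q[0]]).as_matrix();w=camera_info("wrist");T=np.array(w['pose'])
print("wristcam in tool",M.T@(T[:3,3]-s['tool_pos']));print(M.T@T[:3,:3],w['fx'],w['cx'],w['cy'])
E
```

```text
[ 0.7264  0.0985  0.2133 -0.0646] -3.70024869781852 [[-1.1314 -0.9661]
 [-1.4389 -1.4886]
 [ 0.9765 -0.1154]
 [-0.1133  0.0775]
 [-0.0899  5.883 ]
 [ 1.4188  1.2714]
 [ 0.2212 -1.9101]
 [-0.1725  0.2532]
 [ 0.2617  0.4994]
 [ 0.5511 -0.9034]
 [-1.0191 -0.0432]
 [-0.7417  1.3528]]
lens side at y [(array([ 0.5426, -0.8169,  0.7946]), array([ 0.1347,  0.8387, -0.5277]))]
wristcam in tool [ 0.0003 -0.085  -0.1438]
[[ 1.     -0.0003 -0.0006]
 [ 0.0005  0.9445  0.3286]
 [ 0.0005 -0.3286  0.9445]] 281.606503078162 252.7080762554549 188.37703212914082
```

apply_moves(deltas=[{"dx": -10, "dy": -40, "dz": -30, "az": -0.18, "claw": 60}, {"dx": -20, "dy": -80, "dz": -50, "az": -0.36, "claw": 60}, {"dx": -30, "dy": -130, "dz": -50, "az": -0.54, "claw": 60}, {"dx": -40, "dy": -180, "dz": -50, "az": -0.72, "claw": 60}, {"dx": -53, "dy": -230, "dz": -50, "az": -0.9, "claw": 60}, {"dx": -53, "dy": -233, "dz": -50, "az": -1.08, "claw": 60}, {"dx": -53, "dy": -233, "dz": -50, "az": -1.26, "claw": 60}, {"dx": -53, "dy": -233, "dz": -50, "az": -1.44, "claw": 60}, {"dx": -53, "dy": -233, "dz": -50, "az": -1.62, "claw": 60}, {"dx": -53, "dy": -233, "dz": -50, "az": -1.8, "claw": 60}])

```text
invalid input at $.deltas[0]: expected keys ax, ay, az, dx, dy, dz, claw
```

```bash
cat >> h.py <<'E'
import cv2,pickle
from bench import state,read_camera
def snap(n,f,s=None):
    i=camera_info(n);im=read_camera(n)[:,:,::-1];cv2.imwrite(f+"_raw.png",im);pickle.dump(i,open(f+".pkl","wb"))
    o=cv2.resize(im,(768,576),interpolation=cv2.INTER_CUBIC);cv2.imwrite("pics/"+f+".png",o)
E
python3 - <<'E'
from h import *
snap("wrist","w1");snap("side","s1");s=state();print(s['t'],s['tool_pos'],s['tcp_rot'],s['joints'],s['finger_gap'])
E
```

```text
0.2 [5.24853717e-01 2.48442616e-06 2.30969539e-01] [-8.22592741e-05  9.99999929e-01 -9.46426937e-06 -3.68593667e-04] [-2.23433957e-01  3.13220885e-01  1.49812573e+00 -2.99517240e-06
  1.33100135e+00 -2.23414316e-01] 0.9996350305103439
```

View pics/w1.png

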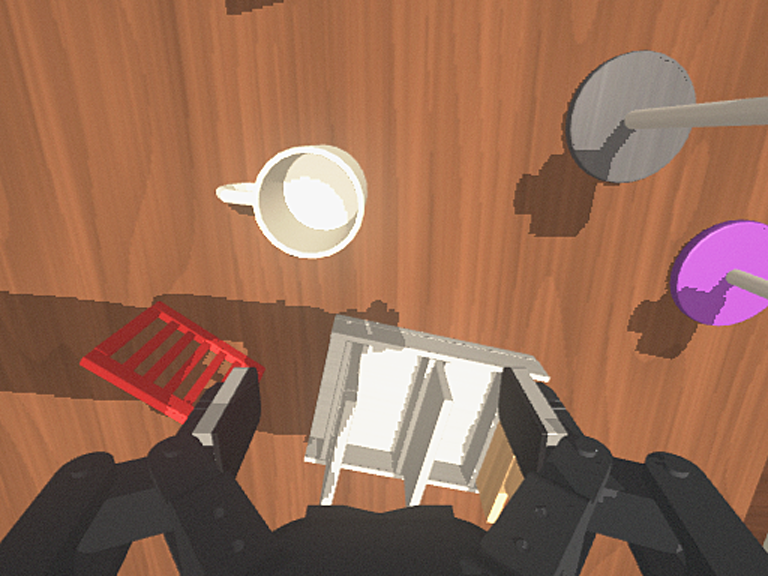

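The move was refused because every row needs all its keys, so this wrist view was taken from the start pose. It shows the rack (430,420), the red look-alike (170,360), the mug (310,200) and the grey stand foot (632,117). I'll resend with all keys.

apply_moves(deltas=[{"ax": 0, "ay": 0, "dx": -10, "dy": -40, "dz": -30, "az": -0.18, "claw": 60}, {"ax": 0, "ay": 0, "dx": -20, "dy": -80, "dz": -50, "az": -0.36, "claw": 60}, {"ax": 0, "ay": 0, "dx": -30, "dy": -130, "dz": -50, "az": -0.54, "claw": 60}, {"ax": 0, "ay": 0, "dx": -40, "dy": -180, "dz": -50, "az": -0.72, "claw": 60}, {"ax": 0, "ay": 0, "dx": -53, "dy": -230, "dz": -50, "az": -0.9, "claw": 60}, {"ax": 0, "ay": 0, "dx": -53, "dy": -233, "dz": -50, "az": -1.08, "claw": 60}, {"ax": 0, "ay": 0, "dx": -53, "dy": -233, "dz": -50, "az": -1.26, "claw": 60}, {"ax": 0, "ay": 0, "dx": -53, "dy": -233, "dz": -50, "az": -1.44, "claw": 60}, {"ax": 0, "ay": 0, "dx": -53, "dy": -233, "dz": -50, "az": -1.62, "claw": 60}, {"ax": 0, "ay": 0, "dx": -53, "dy": -233, "dz": -50, "az": -1.8, "claw": 60}])

```text
t: 1.45
tool_pos: [0.4718, 0.233, 0.2809]
tcp_rot: [-0.0, 0.619, 0.785, -0.0]
wrist_force: [-0.3, 1.0, -0.1]
finger_gap: 0.705
```

```bash
python3 - <<'E'
from h import *
snap("wrist","w2");snap("side","s2");s=state();print(s['t'],s['tool_pos'],s['tcp_rot'],s['joints'],s['finger_gap'])
E
```

```text
1.55 [0.4718332  0.2329907  0.28088093] [-4.44677952e-04  6.21121693e-01  7.83713944e-01 -3.14293527e-04] [ 2.35670537e-01  2.85198000e-01  1.40556022e+00  3.14242528e-04
  1.45187785e+00 -1.56561304e+00] 0.7031592949063273
```

View pics/w2.png

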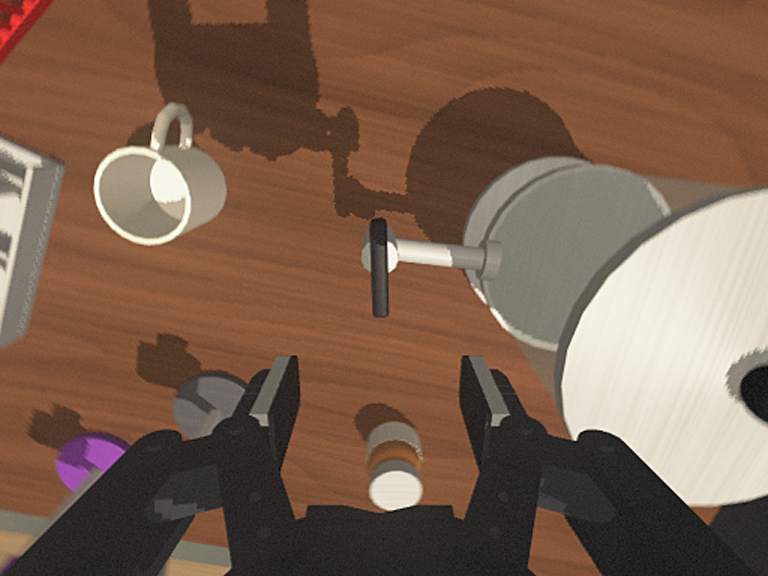

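Wrist view: the bar runs from about (379,222) to (381,314), and the pipe from (400,252) to (495,259).

```bash
python3 - <<'E'
from h import *
np.set_printoptions(precision=4,suppress=True)
c=pickle.load(open("w2.pkl","rb"));k=lambda x,y,z:onz(c,((x+.5)/1.5-.5,(y+.5)/1.5-.5),z)
im=cv2.imread("w2_raw.png");cv2.imwrite("pics/w2c.png",cv2.resize(im[130:225,220:360],None,fx=5,fy=5,interpolation=cv2.INTER_CUBIC))
a,b=k(379,222,.167),k(381,314,.167);print(a,b,(a+b)/2,np.linalg.norm(b-a),np.degrees(np.arctan2(*(b-a)[1::-1])))
a,b=k(400,252.5,.1),k(497,259,.1);print(a,b,np.degrees(np.arctan2(*(b-a)[1::-1])))
E
```

```text
[0.438  0.2249 0.167 ] [0.4975 0.2404 0.167 ] [0.4678 0.2326 0.167 ] 0.06141873217926078 14.665987118332604
[0.4704 0.2496 0.1   ] [0.4576 0.3262 0.1   ] 99.50020150315895
```

View pics/w2c.png

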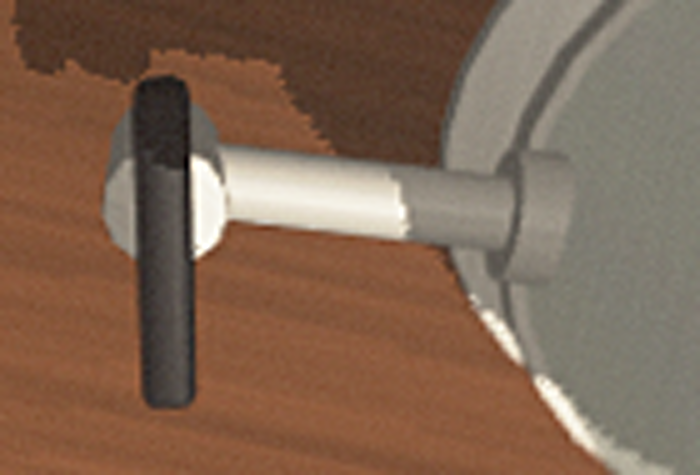

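```bash
python3 - <<'E'
from h import *
from scipy.optimize import least_squares
np.set_printoptions(precision=4,suppress=True)
c=pickle.load(open("w2.pkl","rb"));k=lambda x,y,z:onz(c,(220+(x+.5)/5-.5,130+(y+.5)/5-.5),z)
a,b=k(230,184.5,.1),k(490,211,.1);print(a,b,np.degrees(np.arctan2(*(b-a)[1::-1])))
a2,b2=k(162,80,.167),k(168,405,.167);print(a2,b2,(a2+b2)/2,np.degrees(np.arctan2(*(b2-a2)[1::-1])))
p=np.array([onz("scene",(300+x/4,140+y/4),0.0) for x,y in [(200,385),(215,425),(270,470),(320,488),(370,494),(440,470),(475,420)]])
f=least_squares(lambda q:np.hypot(*(p[:,:2]-q).T)-.085,[.46,.4]);print("disp",f.x,f.fun)
f=least_squares(lambda q:np.hypot(*(p[:,:2]-q[:2]).T)-q[2],[.46,.4,.085]);print("disp",f.x,f.fun)
# lid circle from wrist: edge points zoomed
g=cv2.cvtColor(cv2.imread("w2_raw.png"),6)
k=lambda x,y,z:onz(c,((x+.5)/1.5-.5,(y+.5)/1.5-.5),z)
p=np.array([k(x,y,.26) for x,y in [(690,200),(640,228),(600,275),(570,325),(559,375),(562,420),(585,460),(625,487)]])
f=least_squares(lambda q:np.hypot(*(p[:,:2]-q[:2]).T)-q[2],[.46,.4,.085]);print("lid",f.x,f.fun)
E
```

```text
[0.4686 0.2481 0.1   ] [0.4605 0.3102 0.1   ] 97.46771569809215
[0.4361 0.2239 0.167 ] [0.4991 0.2402 0.167 ] [0.4676 0.2321 0.167 ] 14.4492999336852
disp [0.4449 0.4024] [ 0.0009  0.001   0.0016  0.001   0.0002 -0.0044  0.006 ]
disp [0.4418 0.4018 0.0877] [-0.0016 -0.0001  0.0018  0.0014  0.0006 -0.0052  0.0031]
lid [0.4431 0.3915 0.0813] [-0.0004  0.0013 -0.0008 -0.0003 -0.0005  0.0006  0.0006 -0.0005]
```

apply_moves(deltas=[{"ax": 0, "ay": 0, "az": -0.02, "dx": 0, "dy": -3, "dz": 40, "claw": 50}, {"ax": 0, "ay": 0, "az": -0.02, "dx": 0, "dy": -3, "dz": 80, "claw": 45}, {"ax": 0, "ay": 0, "az": -0.02, "dx": 0, "dy": -3, "dz": 115, "claw": 40}, {"ax": 0, "ay": 0, "az": -0.02, "dx": 0, "dy": -3, "dz": 135, "claw": 40}, {"ax": 0, "ay": 0, "az": -0.02, "dx": 0, "dy": -3, "dz": 141, "claw": 40}, {"ax": 0, "ay": 0, "az": -0.02, "dx": 0, "dy": -3, "dz": 141, "claw": 20}, {"ax": 0, "ay": 0, "az": -0.02, "dx": 0, "dy": -3, "dz": 141, "claw": 8}, {"ax": 0, "ay": 0, "az": -0.02, "dx": 0, "dy": -3, "dz": 141, "claw": 8}, {"ax": 0, "ay": 0, "az": -0.02, "dx": 0, "dy": -3, "dz": 141, "claw": 5}, {"ax": 0, "ay": 0, "az": -0.02, "dx": 0, "dy": -3, "dz": 141, "claw": 5}], newtons=30)

```text
t: 2.8
tool_pos: [0.4692, 0.2324, 0.1408]
tcp_rot: [0.0, 0.613, 0.79, 0.0]
wrist_force: [-0.4, -0.7, 7.3]
finger_gap: 0.121
```

apply_moves(deltas=[{"ax": 0, "ay": 0, "az": -0.08, "dx": 0, "dy": 0, "dz": 0, "claw": 5}, {"ax": 0, "ay": 0, "az": -0.18, "dx": 0, "dy": 0, "dz": 0, "claw": 5}, {"ax": 0, "ay": 0, "az": -0.28, "dx": 0, "dy": 0, "dz": 0, "claw": 5}, {"ax": 0, "ay": 0, "az": -0.38, "dx": 0, "dy": 0, "dz": 0, "claw": 5}, {"ax": 0, "ay": 0, "az": -0.48, "dx": 0, "dy": 0, "dz": 0, "claw": 5}, {"ax": 0, "ay": 0, "az": -0.58, "dx": 0, "dy": 0, "dz": 0, "claw": 5}, {"ax": 0, "ay": 0, "az": -0.65, "dx": 0, "dy": 0, "dz": 0, "claw": 5}, {"ax": 0, "ay": 0, "az": -0.675, "dx": 0, "dy": 0, "dz": 0, "claw": 5}, {"ax": 0, "ay": 0, "az": -0.675, "dx": 0, "dy": 0, "dz": 0, "claw": 5}])

```text
t: 3.92
tool_pos: [0.4692, 0.2324, 0.1409]
tcp_rot: [0.0, 0.318, 0.948, 0.0]
wrist_force: [0.8, -1.1, 0.7]
finger_gap: 0.12
```

apply_moves(deltas=[{"ax": 0, "ay": 0, "az": 0, "dx": 0, "dy": 0, "dz": 0, "claw": 40}, {"ax": 0, "ay": 0, "az": 0, "dx": 0, "dy": 0, "dz": 0, "claw": 40}, {"ax": 0, "ay": 0, "az": 0, "dx": 0, "dy": 0, "dz": 0, "claw": 40}, {"ax": 0, "ay": 0, "az": 0, "dx": 0, "dy": 0, "dz": 0, "claw": 40}, {"ax": 0, "ay": 0, "az": 0, "dx": 0, "dy": 0, "dz": -40, "claw": 40}, {"ax": 0, "ay": 0, "az": 0, "dx": 0, "dy": 0, "dz": -90, "claw": 40}, {"ax": 0, "ay": 0, "az": 0, "dx": 0, "dy": 0, "dz": -140, "claw": 40}, {"ax": 0, "ay": 0, "az": 0, "dx": 0, "dy": 0, "dz": -140, "claw": 40}])

```text
t: 4.92
tool_pos: [0.4702, 0.2327, 0.2845]
tcp_rot: [0.003, 0.318, 0.948, 0.002]
wrist_force: [0.7, -0.0, -0.3]
finger_gap: 0.47
```

```bash
python3 - <<'E'
from h import *
snap("wrist","w3");s=state();print(s['t'],s['tool_pos'],s['tcp_rot'],s['joints'],s['finger_gap'])
im=cv2.imread("w3_raw.png");cv2.imwrite("pics/w3c.png",cv2.resize(im[70:250,180:400],None,fx=3,fy=3,interpolation=cv2.INTER_CUBIC))
E
```

```text
4.975 [0.46946573 0.23242308 0.28195295] [0.00147866 0.31759275 0.9482255  0.00103348] [ 2.35736098e-01  2.76615823e-01  1.41407502e+00  1.85644606e-04
  1.44729845e+00 -2.25949857e+00] 0.4670111139802905
```

View pics/w3c.png

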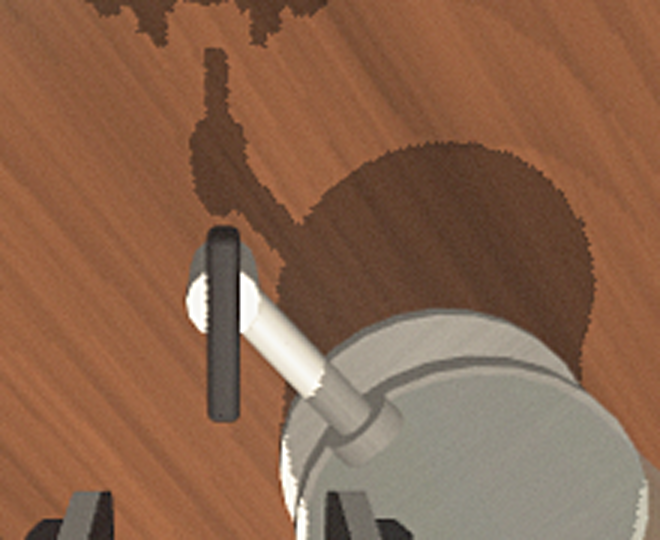

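apply_moves(deltas=[{"ax": 0, "ay": 0, "az": 0.18, "dx": -20, "dy": -24, "dz": 0, "claw": 40}, {"ax": 0, "ay": 0, "az": 0.36, "dx": -50, "dy": -60, "dz": 0, "claw": 40}, {"ax": 0, "ay": 0, "az": 0.54, "dx": -85, "dy": -100, "dz": 0, "claw": 40}, {"ax": 0, "ay": 0, "az": 0.72, "dx": -120, "dy": -140, "dz": 0, "claw": 40}, {"ax": 0, "ay": 0, "az": 0.9, "dx": -155, "dy": -180, "dz": 0, "claw": 40}, {"ax": 0, "ay": 0, "az": 1.08, "dx": -190, "dy": -220, "dz": 10, "claw": 40}, {"ax": 0, "ay": 0, "az": 1.26, "dx": -215, "dy": -255, "dz": 20, "claw": 40}, {"ax": 0, "ay": 0, "az": 1.44, "dx": -235, "dy": -280, "dz": 30, "claw": 40}, {"ax": 0, "ay": 0, "az": 1.62, "dx": -241, "dy": -285, "dz": 32, "claw": 40}, {"ax": 0, "ay": 0, "az": 1.8, "dx": -241, "dy": -285, "dz": 32, "claw": 40}])

```text
t: 6.22
tool_pos: [0.4897, -0.1407, 0.2477]
tcp_rot: [-0.001, 0.941, 0.337, 0.001]
wrist_force: [0.2, 0.6, 0.2]
finger_gap: 0.468
```

apply_moves(deltas=[{"ax": 0, "ay": 0, "az": 0.18, "dx": 0, "dy": 0, "dz": 0, "claw": 40}, {"ax": 0, "ay": 0, "az": 0.36, "dx": 0, "dy": 0, "dz": 0, "claw": 40}, {"ax": 0, "ay": 0, "az": 0.54, "dx": 0, "dy": 0, "dz": 0, "claw": 40}, {"ax": 0, "ay": 0, "az": 0.72, "dx": 0, "dy": 0, "dz": 0, "claw": 40}, {"ax": 0, "ay": 0, "az": 0.9, "dx": 0, "dy": 0, "dz": 0, "claw": 40}, {"ax": 0, "ay": 0, "az": 0.93, "dx": 0, "dy": 0, "dz": 0, "claw": 40}, {"ax": 0, "ay": 0, "az": 0.93, "dx": 0, "dy": 0, "dz": 0, "claw": 40}])

```text
t: 7.1
tool_pos: [0.4895, -0.1406, 0.2471]
tcp_rot: [-0.002, 0.993, -0.119, -0.001]
wrist_force: [0.5, -0.3, -0.0]
finger_gap: 0.468
```

```bash
python3 - <<'E'
from h import *
np.set_printoptions(precision=4,suppress=True)
snap("wrist","w4");snap("scene","c4");s=state();print(s['t'],s['tool_pos'],s['tcp_rot'],np.degrees(2*np.arctan2(s['tcp_rot'][2],s['tcp_rot'][1])),s['finger_gap'])
c=pickle.load(open("w3.pkl","rb"));k=lambda x,y,z:onz(c,(180+(x+.5)/3-.5,70+(y+.5)/3-.5),z)
for p,q,z in (((253.5,312.5),(315,377.5),.1),((224,245),(223,415),.167)):
    a,b=k(*p,z),k(*q,z);print(a,b,np.degrees(np.arctan2(*(b-a)[1::-1])))
E
```

```text
7.2 [ 0.4896 -0.1407  0.2474] [-0.0014  0.9928 -0.1196 -0.0002] -13.74282599107897 0.4720968449131597
[0.4671 0.2499 0.1   ] [0.4634 0.2879 0.1   ] 95.65527799156372
[0.4515 0.2093 0.167 ] [0.4866 0.2553 0.167 ] 52.71878949980726
```

View pics/w4.png

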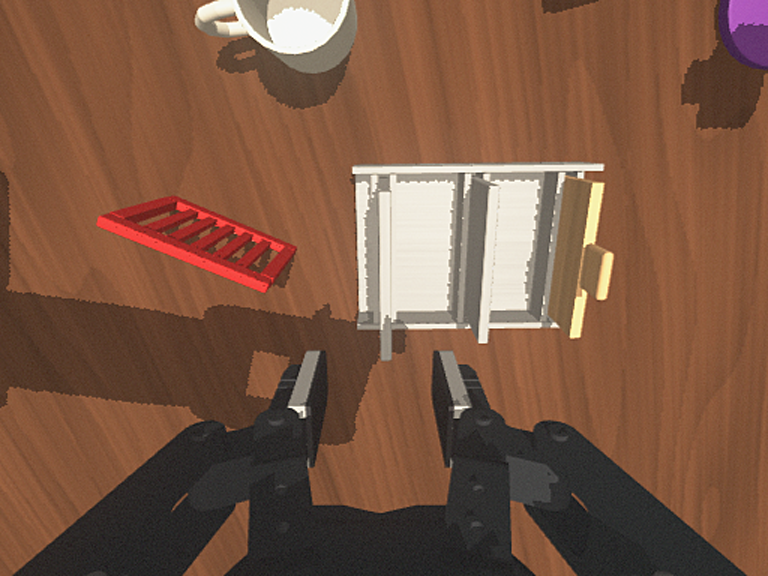

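```bash
python3 - <<'E'
from h import *
np.set_printoptions(precision=4,suppress=True)
c=pickle.load(open("w4.pkl","rb"));k=lambda x,y,z:onz(c,((x+.5)/1.5-.5,(y+.5)/1.5-.5),z)
a,b=k(384.5,191,.122),k(386,360,.122);print(a,b,(a+b)/2,np.linalg.norm(b-a),np.degrees(np.arctan2(*(a-b)[1::-1])))
print("rack corners",[k(*p,.042)[:2] for p in((355,167),(602,167),(358,326),(558,326))])
print("red",k(270,290,.11),k(100,222,.11))
im=cv2.imread("w4_raw.png");im2=cv2.imread("c4_raw.png")
A=cv2.resize(im[100:250,225:345],None,fx=4,fy=4,interpolation=cv2.INTER_CUBIC)
cv2.imwrite("pics/w4c.png",A)
E
```

```text
[ 0.5051 -0.0901  0.122 ] [ 0.4782 -0.2066  0.122 ] [ 0.4917 -0.1483  0.122 ] 0.11960083752672906 77.00563209621896
rack corners [array([ 0.4852, -0.0755]), array([ 0.6767, -0.1223]), array([ 0.4522, -0.2108]), array([ 0.6282, -0.2537])]
red [ 0.41   -0.1393  0.11  ] [ 0.3146 -0.0661  0.11  ]
```

View pics/w4c.png

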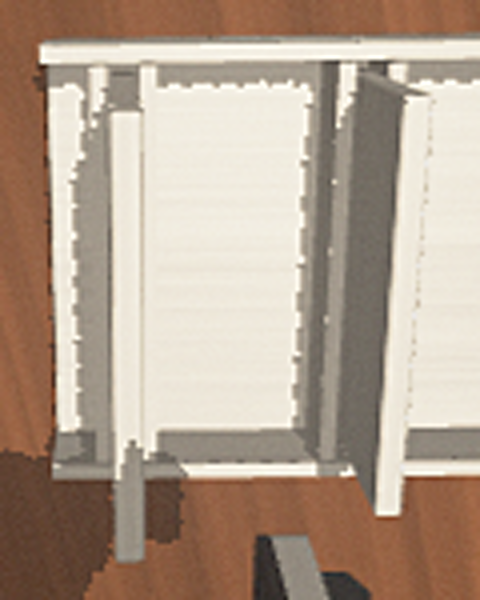

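apply_moves(deltas=[{"ax": 0, "ay": 0, "az": -0.012, "dx": 3.8, "dy": 7, "dz": 40, "claw": 40}, {"ax": 0, "ay": 0, "az": -0.012, "dx": 3.8, "dy": 7, "dz": 85, "claw": 40}, {"ax": 0, "ay": 0, "az": -0.012, "dx": 3.8, "dy": 7, "dz": 125, "claw": 40}, {"ax": 0, "ay": 0, "az": -0.012, "dx": 3.8, "dy": 7, "dz": 148, "claw": 40}, {"ax": 0, "ay": 0, "az": -0.012, "dx": 3.8, "dy": 7, "dz": 155, "claw": 40}, {"ax": 0, "ay": 0, "az": -0.012, "dx": 3.8, "dy": 7, "dz": 155, "claw": 20}, {"ax": 0, "ay": 0, "az": -0.012, "dx": 3.8, "dy": 7, "dz": 155, "claw": 10}, {"ax": 0, "ay": 0, "az": -0.012, "dx": 3.8, "dy": 7, "dz": 155, "claw": 4}, {"ax": 0, "ay": 0, "az": -0.012, "dx": 3.8, "dy": 7, "dz": 155, "claw": 2}, {"ax": 0, "ay": 0, "az": -0.012, "dx": 3.8, "dy": 7, "dz": 155, "claw": 2}], newtons=60)

```text
t: 8.45
tool_pos: [0.4921, -0.1482, 0.0935]
tcp_rot: [-0.001, 0.994, -0.114, 0.001]
wrist_force: [-0.8, -0.0, 6.5]
finger_gap: 0.079
```

```bash
python3 - <<'E'
from h import *
s=state();print(s['t'],s['tool_pos'],s['tcp_rot'],s['wrist_force'],s['torque'],s['finger_gap'])
E
```

```text
8.45 [ 0.49214882 -0.1481778   0.09349762] [-1.02088520e-03  9.93528136e-01 -1.13579307e-01  7.35717189e-04] [-0.82720491 -0.02313322  6.49114793] [0.10842855 0.20177984 0.02180908] 0.07946685690312855
```

apply_moves(deltas=[{"ax": 0, "ay": 0, "az": 0, "dx": 0, "dy": 0, "dz": -12, "claw": 2}, {"ax": 0, "ay": 0, "az": 0, "dx": 0, "dy": 0, "dz": -32, "claw": 2}, {"ax": 0, "ay": 0, "az": 0, "dx": 0, "dy": 0, "dz": -60, "claw": 2}, {"ax": 0, "ay": 0, "az": 0, "dx": 0, "dy": 0, "dz": -95, "claw": 2}, {"ax": 0, "ay": 0, "az": 0, "dx": 0, "dy": 0, "dz": -130, "claw": 2}, {"ax": 0, "ay": 0, "az": 0, "dx": 5, "dy": -15, "dz": -170, "claw": 2}, {"ax": 0, "ay": 0, "az": -0.04, "dx": 20, "dy": -55, "dz": -205, "claw": 2}, {"ax": 0, "ay": 0, "az": -0.08, "dx": 35, "dy": -100, "dz": -222, "claw": 2}, {"ax": 0, "ay": 0, "az": -0.12, "dx": 50, "dy": -145, "dz": -226, "claw": 2}, {"ax": 0, "ay": 0, "az": -0.157, "dx": 62, "dy": -175, "dz": -226, "claw": 2}])

```text
t: 9.7
tool_pos: [0.5921, 0.0098, 0.3209]
tcp_rot: [-0.001, 0.999, -0.034, 0.001]
wrist_force: [0.5, 0.2, -3.3]
finger_gap: 0.08
```

apply_moves(deltas=[{"ax": 0, "ay": 0, "az": 0, "dx": 4, "dy": -10, "dz": 0, "claw": 2}, {"ax": 0, "ay": 0, "az": 0, "dx": 4, "dy": -10, "dz": 0, "claw": 2}, {"ax": 0, "ay": 0, "az": 0, "dx": 4, "dy": -10, "dz": 0, "claw": 2}, {"ax": 0, "ay": 0, "az": 0, "dx": 4, "dy": -10, "dz": 0, "claw": 2}])

```text
t: 10.2
tool_pos: [0.5965, 0.0186, 0.3212]
tcp_rot: [-0.001, 0.999, -0.035, 0.001]
wrist_force: [-0.8, -0.0, -3.2]
finger_gap: 0.079
```

```bash
python3 - <<'E'
from h import *
np.set_printoptions(precision=4,suppress=True)
snap("wrist","w5");snap("side","s5");snap("scene","c5");s=state();print(s['t'],s['tool_pos'],s['tcp_rot'],s['wrist_force'],s['torque'],s['finger_gap'])
w=pickle.load(open("w5.pkl","rb"))
for z in (.19,.236):print([proj(w,np.array([.7264+dx,.098+dy,z])) for dx in(-.0225,.0225) for dy in(-.03,.03)])
# side-view lens: dark blob near (300,171)
for n in("side_raw.png","s5_raw.png"):
    g=cv2.cvtColor(cv2.imread(n),6)[155:190,290:330];print(n);print(g[::2,::2])
E
```

```text
10.35 [0.5966 0.0191 0.3211] [-0.001   0.9994 -0.0344  0.0013] [-0.6489  0.2109 -2.4577] [-0.0316 -0.0204 -0.0629] 0.08368191154405578
[array([360.6552, 121.9749]), array([364.3837,  53.0291]), array([408.1104, 118.5934]), array([415.5832,  49.1226])]
[array([381.5464, 127.9337]), array([388.0409,  45.0311]), array([438.2562, 123.9238]), array([450.1811,  40.2616])]
side_raw.png
[[ 94  94  98  93  98 100 101 102  98  96  96  93  97  95  98  99 102 103
  102 100]
 [ 91  94  97  95  96  98 101 100  99  96  98  97  95  98  98 101 101 102
  104 103]
 [ 91  93  96  96  95 100 102 103 110 136 132 130 126 121 117 119 110 104
  105 104]
 [ 91  92  99  97  95 100  97  99 126 171 175 173 175 174 172 176 157 107
  108 103]
 [ 88  91  98 100  97  98 101  97 113 170 177 176 179 176 178 178 167 114
  103 105]
 [ 91  92  98 104  99  91  87  92  97 166 178 179 176 179 178 177 174 132
  104 107]
 [ 94 106 156 197 193 107  72  70  89 163 175 177 177 178 180 178 177 139
  106 104]
 [109 196 225 228 208 113  65  68  79 156 174 175 175 178 177 178 178 148
  103 105]
 [125 218 229 232 199  95  53  54  69 
[... 1654 characters left out ...]
  88  95
  100 100]
 [ 97 108 139 174 153  65  41  45  65  84  85  87  84  86  82  85  84  89
   99 105]
 [ 92  93 105 110 102  62  55  52  69  86  87  83  86  84  84  89  83  93
   96 101]
 [ 90  92  87  94 100  95  90  82  82  82  83  85  87  87  85  86  84  91
   97 102]
 [ 80  91  95  91  93  91  94  93  85  85  84  85  83  85  85  88  87  91
  100 102]
 [ 87  78  82  90  93  93  90  88  83  83  84  84  83  84  84  86  87  91
   95  99]
 [116  95  81  79  81  83  80  81 109  86  69  69  74  69  81  88  89  97
   97  95]
 [124 123 120 111 105 105 115 118 119  83  57  61  58  64  90 101 101 100
   95  94]
 [123 132 129 133 128 129 131 126 117  96  70  65  62  75  98 101 101  97
   96  96]]
```

```bash
python3 - <<'E'
import cv2,numpy as np
w=cv2.imread("w5_raw.png");c=cv2.imread("c5_raw.png")
f=lambda im,x0,y0,wd,h,s:cv2.resize(im[y0:y0+h,x0:x0+wd],None,fx=s,fy=s,interpolation=cv2.INTER_CUBIC)
A=f(w,340,5,120,150,4)
B=np.vstack([f(c,200,165,53,60,6)[:360,:318],cv2.resize(w,(318,240),interpolation=cv2.INTER_AREA)])
cv2.imwrite("pics/m5.png",np.hstack([A,B]));print(A.shape,B.shape)
E
```

```text
(600, 480, 3) (600, 318, 3)
```

View pics/m5.png

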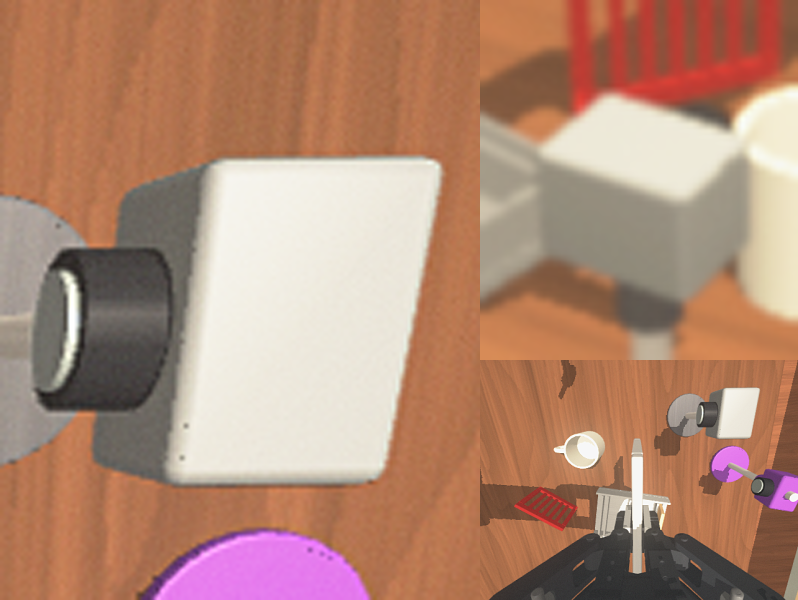

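```bash
cat > fit.py <<'E'
from h import *
from scipy.optimize import least_squares
from scipy.spatial.transform import Rotation as R
np.set_printoptions(precision=4,suppress=True)
w=pickle.load(open("w5.pkl","rb"))
u=lambda x,y,s,ox,oy:((x+.5)/s-.5+ox,(y+.5)/s-.5+oy)
W=lambda x,y:u(x,y,4,340,5);C=lambda x,y:u(x,y,6,200,165)
S="side"
obs=[(w,(-1,1,1),W(205,157)),(w,(1,1,1),W(442,156)),(w,(1,-1,1),W(384,485)),(w,(-1,-1,1),W(165,485)),
("scene",(-1,-1,1),C(130,95)),("scene",(1,-1,1),C(58,155)),("scene",(-1,1,1),C(268,150)),("scene",(1,1,1),C(205,200)),("scene",(1,-1,-1),C(60,240)),("scene",(1,1,-1),C(210,298)),
(S,(1,-1,1),(324.8,171.5)),(S,(-1,-1,1),(307,171.7)),(S,(-1,-1,-1),(307,185.5)),(S,(1,-1,-1),(324,185)),(S,(-1,1,1),(306.3,159.5)),(S,(1,1,1),(322.8,159))]
L=[(w,W(56,331)),(S,(300,171.5))]
def res(p):
    x,y,h,a,ox=p;c,s=np.cos(a),np.sin(a);r=[]
    P=lambda l:np.array([x+c*l[0]-s*l[1],y+s*l[0]+c*l[1],h+l[2]])
    for cam,k,px in obs: r.append(proj(cam,P(np.array(k)*[.0225,.03,.0225]+[ox,0,0]))-px)
    for cam,px in L: r.append(proj(cam,P([-.04,0,0]))-px)
    return np.ravel(r)
if __name__=="__main__":
    f=least_squares(res,[.72,.097,.22,0,0],loss='soft_l1');print(f.x,np.degrees(f.x[3]));print(f.fun.reshape(-1,2).round(1))
    print("lens tri",tri(*L))
    b=[onz(w,o[2],f.x[2]+.0225) for o in obs[:4]];[print(b[i],end=' ') for i in range(4)]
    for i,j in((1,0),(2,3)):d=b[i]-b[j];print("yaw x-edge",np.degrees(np.arctan2(d[1],d[0])),np.linalg.norm(d))
    for i,j in((0,3),(1,2)):d=b[i]-b[j];print("yaw y-edge",np.degrees(np.arctan2(d[1],d[0]))-90,np.linalg.norm(d))
    p=f.x;lens=np.array([p[0]-.04*np.cos(p[3]),p[1]-.04*np.sin(p[3]),p[2]]);print("lens",lens,"focus",lens-.15*np.array([np.cos(p[3]),np.sin(p[3]),0]))
E
python3 fit.py
```

```text
[ 0.728   0.0977  0.2129 -0.0557 -0.0013] -3.1917795587851447
[[-0.4 -0.3]
 [ 1.8 -1. ]
 [ 0.  -0. ]
 [-1.3  0.8]
 [-0.4 -0.7]
 [-1.1 -0.7]
 [ 1.3 -2.1]
 [-0.1  0.3]
 [-0.   3.5]
 [-0.4  2.6]
 [ 0.7  0.3]
 [ 0.5 -0.5]
 [-1.1  0.5]
 [-0.5  1.6]
 [-0.4 -0.6]
 [ 0.3  0.5]
 [ 0.1  0.2]
 [-0.3  0.6]]
lens tri (array([0.6881, 0.1001, 0.2144]), np.float64(0.0006712799165397404))
[0.7062 0.1287 0.2354] [0.7496 0.1258 0.2354] [0.7474 0.0665 0.2354] [0.7035 0.0696 0.2354] yaw x-edge -3.772231806425097 0.04351410805918233
yaw x-edge -4.021215507820541 0.04400851323101482
yaw y-edge -2.5944602973501247 0.059167557850737386
yaw y-edge -2.121625619388041 0.05937093501955537
lens [0.688  0.0999 0.2129] focus [0.5383 0.1082 0.2129]
```

```bash
cat > go.py <<'E'
from h import *
from scipy.spatial.transform import Rotation as R
import sys
np.set_printoptions(precision=4,suppress=True)
def go(tp,yaw,tilt=None):
    s=state();q=s['tcp_rot'];r=R.from_quat(np.r_[q[1:],q[0]])
    t=R.from_euler('z',yaw,degrees=True)*R.from_euler('x',180,degrees=True)
    if tilt is not None:t=R.from_rotvec(tilt)*t
    print("z axis",r.as_matrix()[:,2],"yaw",np.degrees(np.arctan2(*r.as_matrix()[1::-1,0])))
    print("d mm",1e3*r.inv().apply(np.array(tp)-s['tool_pos']),"rot",(r.inv()*t).as_rotvec(),s['t'])
if __name__=="__main__":go([.5383,.1081,.240],-3.1)
E
python3 go.py
```

```text
z axis [ 0.0027  0.0019 -1.    ] yaw -3.9412471231140374
d mm [-64.5303 -84.6557  81.0847] rot [-0.002  -0.0025 -0.0147] 10.35
```

apply_moves(deltas=[{"ax": -0.002, "ay": -0.0025, "az": -0.0147, "dx": -15, "dy": -20, "dz": 5, "claw": 2}, {"ax": -0.002, "ay": -0.0025, "az": -0.0147, "dx": -35, "dy": -45, "dz": 20, "claw": 2}, {"ax": -0.002, "ay": -0.0025, "az": -0.0147, "dx": -52, "dy": -68, "dz": 45, "claw": 2}, {"ax": -0.002, "ay": -0.0025, "az": -0.0147, "dx": -62, "dy": -81, "dz": 68, "claw": 2}, {"ax": -0.002, "ay": -0.0025, "az": -0.0147, "dx": -64.5, "dy": -84.7, "dz": 81, "claw": 2}, {"ax": -0.002, "ay": -0.0025, "az": -0.0147, "dx": -64.5, "dy": -84.7, "dz": 81, "claw": 2}, {"ax": -0.002, "ay": -0.0025, "az": -0.0147, "dx": -64.5, "dy": -84.7, "dz": 81, "claw": 2}, {"ax": -0.002, "ay": -0.0025, "az": -0.0147, "dx": -64.5, "dy": -84.7, "dz": 81, "claw": 2}])

```text
t: 11.35
tool_pos: [0.5389, 0.1077, 0.2408]
tcp_rot: [0.0, 1.0, -0.027, 0.001]
wrist_force: [-0.3, -0.2, -2.6]
finger_gap: 0.079
```

```bash
python3 go.py; python3 - <<'E'
from h import *
snap("wrist","w6");snap("side","s6");snap("scene","c6")
np.set_printoptions(precision=1,suppress=True,linewidth=250)
s=state();from scipy.spatial.transform import Rotation as R
q=s['tcp_rot'];r=R.from_quat(np.r_[q[1:],q[0]]);print(s['tool_pos'],s['wrist_force'],s['torque'])
G=lambda x,y,z:s['tool_pos']+r.apply([x,y,z])
w=pickle.load(open("w6.pkl","rb"))
for n,c in(("side","side"),("scene","scene"),("wrist",w)):
    for nm,z in(("top",-.0285),("bot",.0815)):
        for y in(-.06,.06): print(n,nm,"world y" ,"+" if y<0 else "-",[proj(c,G(x,y,z)) for x in(-.004,.004)])
g=cv2.imread("s6_raw.png");print(proj("side",G(0,.06,-.0285)),proj("side",G(0,.06,.0815)))
a,b=proj("side",G(0,.06,-.0285)),proj("side",G(0,.06,.0815))
x0=int(a[0])-14
for y in range(int(a[1])-8,int(b[1])+10,4):print(y,cv2.cvtColor(g,6)[y,x0:x0+28],x0)
E
```

```text
z axis [ 0.0014 -0.0001 -1.    ] yaw -3.1363765569647004
d mm [-0.5907 -0.4085  0.7919] rot [ 0.     -0.0014 -0.0006] 11.35
[0.5 0.1 0.2] [-0.5  0.6 -2.4] [0. 0. 0.]
side top world y + [array([241.8, 140. ]), array([244.8, 140.1])]
side top world y - [array([238.8, 163.7]), array([242.1, 163.8])]
side bot world y + [array([241.8, 175.1]), array([244.7, 175.2])]
side bot world y - [array([239. , 200.6]), array([242.1, 200.7])]
scene top world y + [array([294.7, 144.2]), array([293.3, 145.5])]
scene top world y - [array([249.3, 133.2]), array([247.6, 134.4])]
scene bot world y + [array([291.6, 185.1]), array([290.3, 186.6])]
scene bot world y - [array([249.3, 172.8]), array([247.7, 174.1])]
wrist top world y + [array([241.8, 153.4]), array([261. , 153.4])]
wrist top world y - [array([244.8, 365.7]), array([259.1, 365.6])]
wrist bot world y + [array([246.9, 123.8]), array([257.1, 123.8])]
wrist bot world y - [array([247.9, 256. ]), array([256.5, 256. ])]
[240.5 163.7] [240.6 200.7]
155 [132 133 133 136 132 133 133 130 113  85  63  73  94 105 122 133 126 109 100  86  64  59  66  83  91  
[... 901 characters left out ...]
7  93  91  96  95 101 101 108 109 121 137 128 110 103 101 102 103  99 103  99  98  98] 226
191 [ 78  81  93  95  97 102  99  96 100  95  97  99 103 106 111 107 104 101 103 101  99 104 105 104 103 101  97  99] 226
195 [ 90  92  96  99 102 100  97  96 100  97  98  97  97 107 112 110 105 100  96 100 103 101 106 103 100 101  98  97] 226
199 [ 89  93  96 100 101  97  98  99  99  94  98  99  97 101 106 108 101 100 101 100 100 101 102 107 103 104  99  95] 226
203 [ 89  96  96  97 102 103  98  96  97  99  98  99  96  97  97  99 100 100  98  97  99 101 105 104 106 100  97  99] 226
207 [ 96  98  95  96  98  96 100  98  94  98  94  94  97  97  97  97  99  96  99  98  99  98 102 104 105 102  96 100] 226
```

```bash
python3 - <<'E'
import cv2,numpy as np
np.set_printoptions(linewidth=250)
a=cv2.imread("s6_raw.png").astype(int);b=cv2.imread("s5_raw.png").astype(int)
d=np.abs(a-b).max(2)
for y in range(131,208,3):print(y,d[y,222:256])
g=cv2.cvtColor(cv2.imread("w6_raw.png"),6)
print("wrist from 232")
for y in range(112,180,4):print(y,g[y,232:272])
E
```

```text
131 [57 48 52 49 29 13 12 28 48 58 65 63 68 64 64 73 71 58 52 54 52 53 57 52 54 54 54 43 31 15  2 11 31 41]
134 [ 86  87  88  81  81  66  39  14  11  21  42  69  83  88  90  84  85  82  87  90  91  94  98 101  99  97  97  92  83  50   6  45  65  62]
137 [ 82  85  89  87  83  81  85  70  42  22  11  24  54  81  86  89  90  69  44  25  25  38  68  94 103  91  84  50  18   6   7  12  34  63]
140 [ 30  61  79  84  84  85  87  82  80  73  59  53  66  84  87  82  84  63  24  27  69  65  31  81 105  98  79  39  17  28  48  71  86  93]
143 [  3   6  16  44  72  85  86  79  82  76  86  88  87  83  84  88  82  64  19  89 124 115  67  71  99  99  96  88  77  83  93  91  91  91]
146 [  2   5   3   5  14  38  59  75  72  70  74  84  83  86  84  85  89  80  38 112 138 103  40  85  96  97  96  93  90  84  91  94  91  78]
149 [  2   4   2   1   8   8   2   4   7   4   5  12  36  70  82  83  66  58  41 102 117  86  49  83  91  96  75  37  19  16  13  15   9   3]
152 [ 1  5  3  4  5  7  7  5  5  2  3  7 22 55 88 84 64 50 33 53 57 46 48 57 79 87 67 29 12  5  4  4 10  2]
155 [ 5  1  7  2  4  8  6  2  3 
[... 4048 characters left out ...]
148 154 159 159 156 154 145 148 145]
164 [108 105 103  99 144 146 147 145 148 150 150 135 248 249 248 247 247 247 247 247 247 247 247 247 247 247 247 247 249 254 202 149 159 157 161 154 154 147 149 149]
168 [107 111 102 100 142 147 146 150 149 151 149 133 245 249 247 247 247 247 247 247 247 247 247 247 247 247 247 247 249 254 201 150 156 163 155 157 154 150 148 151]
172 [108 107 107  99 146 148 149 150 149 150 151 135 245 249 248 247 247 247 247 247 247 247 247 247 247 247 247 247 249 254 196 147 158 159 159 158 155 155 152 150]
176 [111 107 110 101 147 153 149 151 151 154 149 136 244 249 247 247 247 247 247 247 247 247 247 247 247 247 247 247 249 254 194 152 161 162 160 159 156 148 153 157]
```

```bash
python3 - <<'E'
import cv2,numpy as np
np.set_printoptions(linewidth=250)
a=cv2.imread("c6_raw.png").astype(int);b=cv2.imread("c4_raw.png").astype(int)
d=np.abs(a-b).max(2)
print("rows 168..194 by col")
for x in list(range(244,300,4)):print(x,d[166:194,x])
print("right edge")
for y in range(140,192,4):print(y,d[y,278:304])
print("left edge")
for y in range(130,180,4):print(y,d[y,238:262])
E
```

```text
rows 168..194 by col
244 [12 13 13 14 20 28 42 48 59 34 43 45 47 63 71 77 67 71 71 66 64 44 22 23 33 20  4  3]
248 [73 71 72 73 71 69 71 59 51 42 43 49 59 74 79 74 61 52 49 49 50 50 47 49 54 59 56 37]
252 [56 56 47 64 80 68 59 58 49 61 72 71 72 79 71 58 50 49 49 50 49 49 49 47 48 51 56 58]
256 [48 51 51 49 67 71 64 61 57 50 58 72 79 67 57 49 45 44 44 42 43 43 40 42 41 43 56 58]
260 [67 67 68 69 61 51 81 82 77 73 66 41 67 77 72 53 35 34 32 32 31 31 31 30 29 38 56 60]
264 [ 53  55  51  51  50  52  83 128 125  96  80  74  49  64  80  75  58  28  19  19  16  13  13  14   8   3   1   1]
268 [ 63  63  63  62  61  62  64  79 113 133 101  81  77  61  63  76  57  26   8   1   0   1   0   0   1   0   1   1]
272 [ 44  51  54  54  56  58  64  65  47 127 150 115  84  77  65  31  43  56  57  50  27  17   8   3   2   2   2   1]
276 [ 88  86  82  80  79  80  77  74  71  78 115 145 113  83  78  69  37  11   1   2   1   2   1   1   1   1   1   1]
280 [ 33  39  47  50  49  52  54  59  60  59  75 114 131 104  83  80  72  45  15   3   3   0   1   1   2   2   3   2]
284 [ 46  48  48  45  43  39  40  39  3
[... 1823 characters left out ...]
46 [67 66 65 66 65 65 65 65 63 54 68 80 82 81 71 61 68 65 66 79 79 60 29 20]
150 [10  8  7  4  1  7 24 37 42 47 75 82 82 80 71 61 68 63 67 78 78 63 56 52]
154 [10 18 13 27 25 23 44 46 21 40 74 84 79 79 69 48 43 29 52 60 57 43 62 62]
158 [17 36 23 29 36 15 24 18 10 44 74 77 66 58 43 17 17 34 45 55 53 57 68 65]
162 [27 12 10 31 38 28 12  2 14 44 73 75 66 57 44 61 68 59 46 60 55 48 62 57]
166 [34 18 12 31 38 27 12  5 15 43 73 73 62 52 56 68 74 64 48 56 51 54 67 62]
170 [33 17 14 31 38 31 20 25 27 42 71 75 71 76 80 79 76 74 67 58 51 54 61 56]
174 [43 35 39 43 44 54 59 56 41 41 51 61 56 45 49 52 55 59 57 59 59 62 77 92]
178 [43 44 45 44 46 46 47 51 55 56 59 64 68 70 72 73 76 77 79 79 79 73 67 59]
```

apply_moves(deltas=[{"ax": 0, "ay": -0.0014, "az": 0, "dx": -0.6, "dy": -0.4, "dz": 0.8, "claw": 2}, {"ax": 0, "ay": -0.0014, "az": 0, "dx": -0.6, "dy": -0.4, "dz": 0.8, "claw": 2}, {"ax": 0, "ay": -0.0014, "az": 0, "dx": -0.6, "dy": -0.4, "dz": 0.8, "claw": 2}, {"ax": 0, "ay": -0.0014, "az": 0, "dx": -0.6, "dy": -0.4, "dz": 0.8, "claw": 2}, {"ax": 0, "ay": -0.0014, "az": 0, "dx": -0.6, "dy": -0.4, "dz": 0.8, "claw": 2}, {"ax": 0, "ay": -0.0014, "az": 0, "dx": -0.6, "dy": -0.4, "dz": 0.8, "claw": 2}])

```text
t: 12.25
tool_pos: [0.538, 0.1083, 0.2396]
tcp_rot: [-0.0, 1.0, -0.027, -0.0]
wrist_force: [0.3, -0.6, -2.6]
finger_gap: 0.079
```

```bash
python3 go.py; python3 - <<'E'
from h import *
snap("side","s7")
a=cv2.imread("s7_raw.png").astype(int);b=cv2.imread("side_raw.png").astype(int)
d=np.abs(a-b).max(2)
for n,(x0,y0,x1,y1) in dict(cover=(245,258,268,320),board=(278,265,298,330),red=(145,245,190,300),mug=(190,215,235,258),jar=(288,165,300,195),stand=(290,155,330,245),purple=(335,195,380,280)).items():
    r=d[y0:y1,x0:x1];print(n,(r>40).mean().round(3),r.mean().round(1))
s=state();print(s['wrist_force'],s['joint_velocities'].round(3))
E
```

```text
z axis [-0.0007  0.0001 -1.    ] yaw -3.1184998938982704
d mm [ 0.332   0.2165 -0.3722] rot [-0.      0.0007 -0.0003] 12.25
cover 0.0 3.1
board 0.0 3.1
red 0.182 17.0
mug 0.127 14.3
jar 0.0 3.3
stand 0.0 3.4
purple 0.0 3.5
[ 0.37791826 -0.48978747 -2.2848828 ] [-0.001  0.    -0.001  0.001 -0.001 -0.   ]
```

```bash
python3 - <<'E'
import cv2,numpy as np
for n in("side_raw.png","s7_raw.png","scene_raw.png","c6_raw.png"):
    a=cv2.imread(n).astype(int);m=(a[...,2]>1.9*a[...,1]+25)&(a[...,2]>2.5*a[...,0]+20)&(a[...,1]<45)
    y,x=np.nonzero(m);print(n,"red",len(x),x.min(),x.max(),y.min(),y.max(),x.mean().round(1),y.mean().round(1))
    if n.startswith("s7") or n=="side_raw.png":
        g=a[215:258,190:235].min(2);y,x=np.nonzero(g>95);print("mug bright",len(x),x.mean(),y.mean(),x.max(),y.min(),y.max())
E
```

```text
side_raw.png red 1080 147 187 246 299 167.1 273.1
mug bright 1203 25.887780548628427 20.664172901080633 42 0 42
s7_raw.png red 1129 147 186 247 299 166.3 272.5
mug bright 1139 25.89025460930641 20.79982440737489 42 0 42Traceback (most recent call last):
  File "<stdin>", line 4, in <module>
    return umr_minimum(a, axis, None, out, keepdims, initial, where)
ValueError: zero-size array to reduction operation minimum which has no identity
```

The red look-alike and the mug haven't moved; only the shadows on them changed. The grate is still and in place, so I'm handing in.

```bash
python3 -c "
from bench import *
print(job_done())"
```

```text
the job is handed in; nothing more can be done
None
```

I turned the tap to about half open and let go. Then I lifted the grate out of the rack and handed the job in while holding it still in front of the grey camera, at 12.3 s on the robot's clock.

- **Tap:** after release the bar lay at 52.7° in the world. The pipe measured about 98° from the earlier pictures, so the handle is about 45° open. A cruder pipe reading from the last tap picture gave 95.7°, which would make it about 43°.
- **Grate position:** the lens came out at (0.688, 0.100, 0.213) m with a yaw of −3.1°, agreeing across three views to about 1.5 mm. The TCP ended within 0.6 mm of the pose meant to put the grate's middle 15 cm in front, with yaw within 0.1°.
- **Grate upright:** just before a final correction of about 1 mm, its edges in the scene and side pictures matched the expected pose to about 1 px, upright within about 1°.
- **Disagreement:** the wrist picture put the grate's near end 2 to 5 px away from the expected pose. I put that down to rounded edges and close-range calibration and did not resolve it.
- **Other things:** by image comparison the cover, board, jar, grey stand and purple stand show no change. The mug and the red look-alike stayed within 1 px, and only the shadows on them changed.

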